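Put the cutter away blade to the guard

TASK

Put the snap-blade box cutter away in the empty compartment of the wooden tool tray: pick it up, turn it end for end and lay it flat on the compartment's floor, straight along it, with its blade at the tall guard board and its handle at the low lip, the same way round as the scissors beside it. Leave the scissors and the marker pen where they are.

Things in the scene. Friction and masses are not known exactly. Their poses are not given: they have to be found in the camera images.
- cutter_handle (a point): Middle of the box cutter's handle, half-way up (6.5 mm above the underside): grasp here. Handle 144 mm long (72 mm either way), 22 mm wide, 13 mm high (18 at the thumb slide), about 0.09 kg; with the blade the cutter is 173 mm long. It starts flat on the bench, blade roughly towards the robot. Axes: y from the blade to the butt of the handle, z up as it lies flat.
- cutter_tip (a point): Tip of the cutter's blade, 100 mm from the middle of the handle in the direction -y; same axes as the handle point. The thin blade sticks out 29 mm beyond the handle.
- empty_lane (a point): Centre of the floor of the tray's empty compartment, 5 mm above the bench; the tray is fixed. Axes: x along the compartment to the guard board, y across it to the scissors, z up. Inside 240 mm long, 100 mm wide. Side walls and the lip at the -x end rise 14 mm above the bench; the guard board at the +x end rises 50 mm above the bench and is 10 mm thick.
- scissors: Scissors, 199 mm long and 87 mm wide, 9 mm thick, lying in the other compartment of the tray with the blades at the guard board; to be left alone. Origin at the centre of the underside; y runs from the blades to the handles.
- marker_mid (a point): Middle of a marker pen, 135 mm long and 17 mm thick, lying on the bench beside the cutter, on one side or the other; to be left alone. Half-way up; y runs along the pen.
Not all that is in view belongs to the job. Of the things like the part that bears cutter_handle, leave any that is black or green; of the rest the larger one is meant.

How it is judged:
On the way:
1. the cutter is picked up, its handle at least 40 mm above the bench (height (world z) of cutter_handle above 0.04 m), for 0.2 s.
At the end, for the whole second after the job is handed in: The cutter lies flat (within 8 degrees) on the floor of the empty compartment, wholly inside it, along it to within 15 degrees, blade tip towards the guard board (45 to 123 mm from the compartment's centre) and handle towards the low lip (z of cutter_handle in the frame of empty_lane between 0 and 0.012 m and angle between cutter_handle's own z axis and vertical below 0.15 rad and y of cutter_handle in the frame of empty_lane between -0.042 and 0.042 m and x of cutter_handle in the frame of empty_lane above -0.052 m and x of cutter_tip in the frame of empty_lane between 0.045 and 0.123 m and angle between the y axis of cutter_handle and the x axis of empty_lane, either way round below 0.27 rad); the robot touches nothing.
It fails at once if the scissors are moved more than 20 mm (distance of scissors from where it was at the start of the episode above 0.02 m).
It fails at once if the marker pen is moved more than 20 mm (distance of marker_mid from where it was at the start of the episode above 0.02 m).
It also fails if it takes over 35 s, if anything falls off the work surface, if the arm or the gripper's body presses on something with over 40 N, if the wrist force passes 120 N, or if a joint passes its speed limit or range.

ROBOT

A 7-joint arm with a two-finger parallel gripper is mounted at the origin on a cart in front of the work surface, level with it; the furniture and walls round the work are solid. World frame = base frame: x ahead of the robot, y to its left, z up, the work surface at z = 0. Lengths are in m, angles in rad, forces in N, time in s.
With the tool pointing down it reaches from about 0.425 to 0.95 m from the base axis. Payload 4.7 kg.
Tool frame: the origin (TCP) lies at the very end of the fingers, on their centre line; the grasp point (between the pads) lies 19 mm behind it; z points along the fingers, y is the line along which they close (so a half turn about z gives the same grasp; the last joint's range is limited). The gripper opens to 85 mm and grips with 20 to 120 N. Pads are 22 mm wide; open, the fingers measure 114 mm over their backs; the gripper's body (76 mm by 85 mm) begins 54 mm behind the grasp point. The pads swing forward as they close: fully open they stand 13 mm farther back than shut.
Start: joints at [1.082, 0.469, -0.049, 1.532, 0.024, 1.141, -0.082], TCP at [0.3, -0.605, 0.231] pointing down, gripper open.
Joint ranges: [-2.59, 2.59], [-0.33, 1.99], [-1.39, 1.29], [0.1, 2.45], [-1.04, 4.18], [0.21, 1.99], [-2.66, 2.66]. Speed limits (rad/s): [2.57, 2.57, 3.14, 3.14, 3.14, 3.14, 3.14].

INTERFACE

Orientations are given as a 3x3 rotation matrix whose columns are the frame's x, y, z axes.
In Python, from bench import arm gives the robot as it stands. Calls block until the motion is done:
- arm.move_pose(position, orientation): joint-space move of the TCP to a pose.
- arm.move_straight(position, orientation=None, speed=0.15, max_force=None): straight line of the TCP; orientation=None keeps the orientation; speed is the mean speed in m/s. With max_force (N) it stops when the force on the tool has changed by that much, and returns True; else False.
- arm.goto_joints(angles): joint-space move.
- arm.gripper_to(opening): finger opening in m; the grip force is fixed at half the most; returns when the fingers have stopped.
- arm.sleep(seconds).
- arm.ik(position, orientation): joint angles nearest the present ones, or None.
- arm.grab_frame(name): name is "side" or "top" or "wrist"; returns a dict with "frame" (400x640x3 uint8, red, green, blue), "camera_matrix" (3x3 intrinsics, pixels), "R" (3x3) and "t" (3): a world point X has camera coordinates R X + t; the wrist camera has in their place "T_tool_cam" (4x4, takes a point from camera to tool coordinates, whose origin is the TCP and whose axes are the flange's). Camera axes: x right, y down, z forward; pixel columns grow to the right and rows downward; lengths in m; the calibration is good to about 2 mm. A picture is of the moment at which its call begins: read the wrist's pose just before it. There is no depth.
A pose or a line that the arm cannot do raises arm.MotionError and nothing moves.
- arm.finish_job(): hands the job in; it is judged then, once.
Readings, each from a call of its own:
- arm.get_time(): time.
- arm.get_qpos(): joint angles.
- arm.get_dq(): joint speeds.
- arm.get_joint_efforts(): joint torques, N m.
- arm.get_tcp_pos(): TCP position.
- arm.get_tcp_rot(): TCP orientation.
- arm.get_wrist_force(): force on the tool from outside, world axes, zero at the start.
- arm.get_ft_torque(): the same for the moment, N m.
- arm.get_gripper_width(): finger opening in m.
- arm.get_grasp_force(): force on a finger pad.
Only numpy, scipy, OpenCV 4.12 (cv2) and the standard library are available. Lean on these libraries where they do the work, as an engineer would, in place of code of your own. Each camera call takes 0.05 s, during which the arm holds its last target. There are 200 camera calls.

## Working session

There is one attempt and no reset: what is moved stays moved. The work goes in short steps, each a Python script; the robot and the scene stay as the last script left them, time stands still between calls to the robot, and variables do not carry over. Pictures are saved under pics/ and viewed, at most 10 in all, crops included, and the job is handed in when it is done.

```bash
mkdir -p pics; cat > h.py <<'E'
import numpy as np, cv2
from bench import arm
def ray(f,uv,z):
    K,R,t=[np.array(f[k]) for k in("camera_matrix","R","t")]
    d=R.T@np.linalg.inv(K)@np.array([uv[0],uv[1],1.]); c=-R.T@t
    return c+d*(z-c[2])/d[2]
E
python3 - <<'E'
from h import *
import pickle
for n in("top","side"):
    f=arm.grab_frame(n); cv2.imwrite(f"pics/{n}0.png",f["frame"][:,:,::-1]); pickle.dump(f,open(n+".pkl","wb"))
    print(n,-np.array(f["R"]).T@f["t"])
E
```

```text
top [0.34806845 0.01562162 0.98623771]
side [0.50733227 0.79319606 0.57100629]
```

View pics/top0.png

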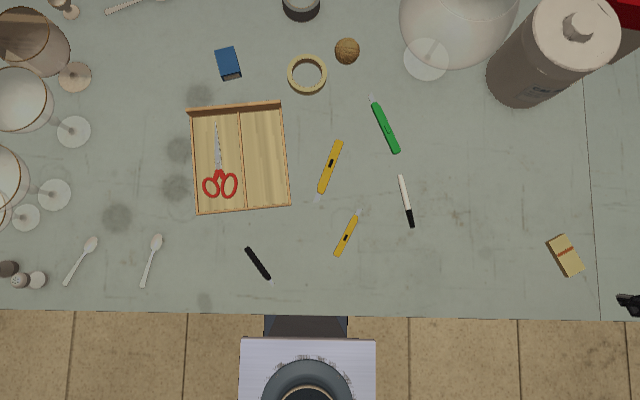

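View pics/side0.png

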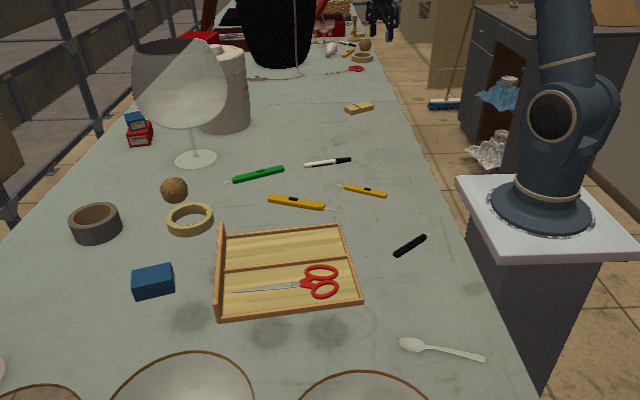

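The top view shows these cutter-like things: yellow (330,167), smaller yellow (346,235), green (385,128) and black (258,263). Green and black are excluded, so the larger yellow at (330,167) is meant; its blade is at about (318,197), towards the robot. The tray's empty compartment is the right one, with the guard board at the far end (row ~104).

```bash
python3 - <<'E'
from h import *
import pickle
f=pickle.load(open("top.pkl","rb")); im=f["frame"]
cv2.imwrite("pics/crop.png",cv2.resize(im[90:270,180:420],None,fx=3.3,fy=3.3,interpolation=cv2.INTER_CUBIC)[:,:,::-1])
hsv=cv2.cvtColor(im,cv2.COLOR_RGB2HSV)
m=cv2.inRange(hsv,(18,170,120),(30,255,255)); m=cv2.morphologyEx(m,cv2.MORPH_CLOSE,np.ones((7,7)))
for c in cv2.findContours(m,cv2.RETR_EXTERNAL,cv2.CHAIN_APPROX_NONE)[0]:
    if cv2.contourArea(c)<60: continue
    P=np.array([ray(f,p,0.010)[:2] for p in c[:,0]],np.float32)
    print(cv2.boundingRect(c),cv2.minAreaRect(P), cv2.boxPoints(cv2.minAreaRect(P)).round(3).tolist())
E
```

```text
(334, 215, 24, 42) ((0.39523226022720337, -0.08585073053836823), (0.015038716606795788, 0.10827215015888214), 64.06324005126953) [[0.34299999475479126, -0.0689999982714653], [0.4410000145435333, -0.11599999666213989], [0.44699999690055847, -0.10300000011920929], [0.3499999940395355, -0.054999999701976776]]
(318, 140, 25, 54) ((0.564890444278717, -0.04223356395959854), (0.020878247916698456, 0.14076632261276245), 70.14552307128906) [[0.4950000047683716, -0.02800000086426735], [0.628000020980835, -0.07599999755620956], [0.6349999904632568, -0.0560000017285347], [0.5019999742507935, -0.008999999612569809]]
```

View pics/crop.png

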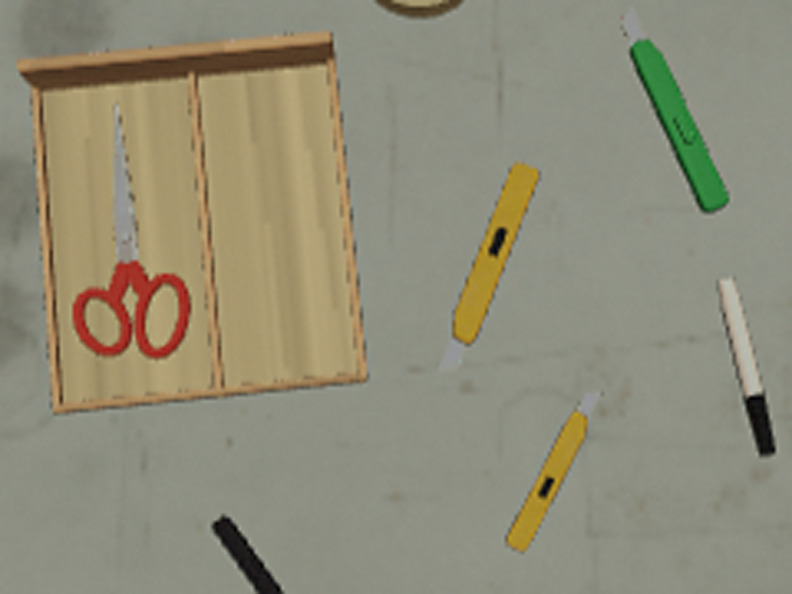

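Crop confirms: the larger yellow cutter at crop (495,255) has blade down-left at (450,360), measured 141x21 mm against 144x22 given; the small yellow at (547,480) is only 108 mm. The empty lane's floor corners are at crop ≈(202,77), (327,66), (354,376), (222,388).

```bash
python3 - <<'E'
from h import *
import pickle
f=pickle.load(open("top.pkl","rb"))
c=lambda u,v:(180+(u+.5)/3.3-.5,90+(v+.5)/3.3-.5)
P=[ray(f,c(*p),.005)[:2] for p in((202,77),(327,66),(354,376),(222,388))]
print("floor",np.round(P,3),[np.linalg.norm(P[i]-P[i-1]).round(3) for i in range(4)])
# wall tops: divider mid far/near, right wall mid far/near, lip mid
T=[ray(f,c(*p),.014)[:2] for p in((194,74),(219,388),(334,62),(363,378))]
print("walls",np.round(T,3)); d=[T[0]-T[1],T[2]-T[3]]; print([np.arctan2(v[1],v[0]) for v in d],np.linalg.norm(T[0]-T[2]),np.linalg.norm(T[1]-T[3]))
print("tip",ray(f,c(447,368),.006)[:2],"butt",ray(f,c(530,166),.013)[:2])
L=np.mean(P,axis=0); ax=P[0]+P[1]-P[2]-P[3]; yl=np.arctan2(ax[1],ax[0]); print("lane",L,yl)
def Rd(y): c,s=np.cos(y),np.sin(y); return np.array([[c,s,0],[s,-c,0],[0,0,-1.]])
yc=np.deg2rad(-19.85)
print("j",arm.get_qpos())
for k in(0,np.pi):
    for n,p,y in(("pick",(.565,-.042),yc+k),("place",L,yl+np.pi+k)):
        for z in(.005,.12):
            q=arm.ik([*p,z],Rd(y)); print(k,n,z,None if q is None else np.round(q,2))
E
```

```text
floor [[0.696 0.182]
 [0.708 0.087]
 [0.469 0.059]
 [0.458 0.156]] [np.float64(0.24), np.float64(0.096), np.float64(0.24), np.float64(0.098)]
walls [[0.695 0.187]
 [0.457 0.157]
 [0.708 0.082]
 [0.467 0.052]]
[np.float64(0.12535910937775277), np.float64(0.12237687067745967)] 0.10601515739893076 0.10533523118091993
tip [ 0.47677735 -0.00976042] butt [ 0.63114798 -0.06869723]
lane [0.58250243 0.12111092] 0.11436667407341365
j [ 1.08209398  0.46935529 -0.04860964  1.53358473  0.02409429  1.14098675
 -0.0823109 ]
0 pick 0.005 [ 0.06  0.59 -0.08  1.96  0.08  0.59 -1.99]
0 pick 0.12 [ 0.14  0.42 -0.18  1.9   0.1   0.83 -2.01]
0 place 0.005 [ 0.29  0.78 -0.8   1.87  0.75  0.83  0.78]
0 place 0.12 [ 0.32  0.6  -0.82  1.8   0.52  0.97  0.96]
3.141592653589793 pick 0.005 [ 0.49  0.69 -0.66  1.94  0.63  0.73  0.68]
3.141592653589793 pick 0.12 [ 0.53  0.51 -0.7   1.88  0.42  0.9   0.85]
3.141592653589793 place 0.005 [-0.03  0.64 -0.33  1.89  0.32  0.67 -2.01]
3.141592653589793 place 0.12 [ 0.09  0.5  -0.48  1.82  0.29  0.89 -1.99]
```

Everything fits: lane 240x97 mm (240x100 given), cutter tip to handle consistent. Picking now.

```bash
cat >> h.py <<'E'
def Rd(y): c,s=np.cos(y),np.sin(y); return np.array([[c,s,0],[s,-c,0],[0,0,-1.]])
yc=np.deg2rad(-19.85); yl=0.119
E
python3 - <<'E'
from h import *
t0=arm.get_time()
arm.move_pose([.565,-.042,.12],Rd(yc))
arm.gripper_to(.05)
f=arm.grab_frame("wrist"); cv2.imwrite("pics/w1.png",f["frame"][:,:,::-1])
print(arm.move_straight([.565,-.042,.004],speed=.1,max_force=8),arm.get_tcp_pos())
arm.gripper_to(0.0); print(arm.get_gripper_width(),arm.get_grasp_force())
arm.move_straight([.565,-.042,.13],speed=.12)
print(arm.get_gripper_width(),arm.get_grasp_force(),arm.get_time()-t0,arm.get_time())
f=arm.grab_frame("side"); cv2.imwrite("pics/s1.png",f["frame"][:,:,::-1])
f=arm.grab_frame("wrist"); cv2.imwrite("pics/w2.png",f["frame"][:,:,::-1])
E
python3 -c "
import cv2,numpy as np
a=[cv2.imread(f'pics/{n}.png') for n in('w1','w2')]
cv2.imwrite('pics/m1.png',cv2.resize(np.hstack(a),(800,250)))"
```

```text
False [ 0.56559207 -0.04200733  0.00465182]
0.02010077441709308 59.571733474731445
0.020229642883213474 58.870121240615845 5.625 5.725
```

View pics/m1.png

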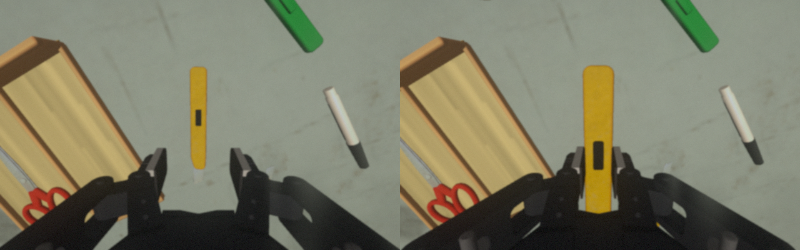

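View pics/s1.png

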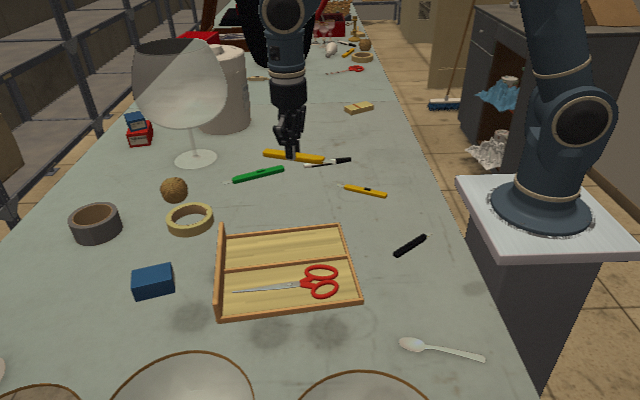

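The cutter is held level, gripped mid-handle (side view handle 263–323, gripper at 290). Turning it over the lane and lowering.

```bash
python3 - <<'E'
from h import *
R=Rd(yl+np.pi); x,y=.569,.119
arm.move_pose([x,y,.13],R)
print(arm.get_gripper_width(),arm.get_tcp_pos())
print(arm.move_straight([x,y,.03],speed=.12), arm.get_tcp_pos())
f=arm.grab_frame("top"); cv2.imwrite("pics/t2.png",f["frame"][:,:,::-1])
print(arm.move_straight([x,y,.008],speed=.03,max_force=6), arm.get_tcp_pos(),arm.get_wrist_force(),arm.get_time())
f=arm.grab_frame("side"); im=f["frame"]; cv2.imwrite("pics/s2.png",cv2.resize(im[180:340,180:400],None,fx=3,fy=3,interpolation=cv2.INTER_CUBIC)[:,:,::-1])
E
```

```text
0.01984027471355656 [0.56895507 0.11875846 0.12981469]
False [0.56954183 0.11948746 0.03074315]
True [0.56873188 0.11874109 0.00985722] [-1.15473666 -1.17825199  5.63328217] 9.85
```

View pics/s2.png

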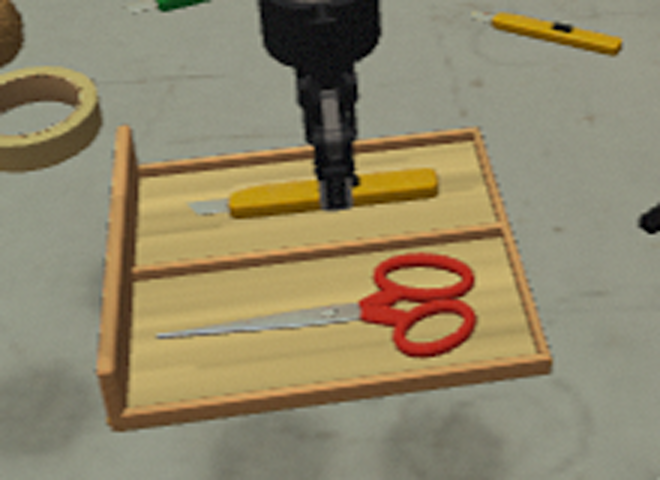

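The cutter is on the lane floor, blade at crop (190,207) towards the guard, butt at (437,180), within the walls. Releasing and checking from above.

```bash
python3 - <<'E'
from h import *
arm.gripper_to(.045)
p=arm.get_tcp_pos(); arm.move_straight([p[0],p[1],.15],speed=.12)
arm.move_pose([.5,-.35,.25],Rd(yl+np.pi/2)) if arm.ik([.5,-.35,.25],Rd(yl+np.pi/2)) is not None else print("noik")
f=arm.grab_frame("top"); im=f["frame"]
cv2.imwrite("pics/t3.png",cv2.resize(im[90:270,180:420],None,fx=3.3,fy=3.3,interpolation=cv2.INTER_CUBIC)[:,:,::-1])
m=cv2.inRange(cv2.cvtColor(im,cv2.COLOR_RGB2HSV),(18,170,120),(30,255,255)); m=cv2.morphologyEx(m,cv2.MORPH_CLOSE,np.ones((7,7)))
a=np.array([np.cos(yl),np.sin(yl)])
for c in cv2.findContours(m,cv2.RETR_EXTERNAL,cv2.CHAIN_APPROX_NONE)[0]:
    if cv2.contourArea(c)<60: continue
    P=np.array([ray(f,q,0.015)[:2] for q in c[:,0]],np.float32); r=cv2.minAreaRect(P)
    d=np.array(r[0])-[.5825,.121]; print(r,"lane xy",d@a,d@[-a[1],a[0]])
print(arm.get_time(),arm.get_tcp_pos())
E
```

```text
((0.3950008153915405, -0.08531031012535095), (0.015007762238383293, 0.1077176108956337), 64.06324005126953) lane xy -0.21066618619616975 -0.1825914737506009
((0.5696406364440918, 0.11807698011398315), (0.14196105301380157, 0.02115640789270401), 6.868669033050537) lane xy -0.01311543921762811 -0.0013756927148796663
13.4 [ 0.50076625 -0.34811533  0.24982745]
```

View pics/t3.png

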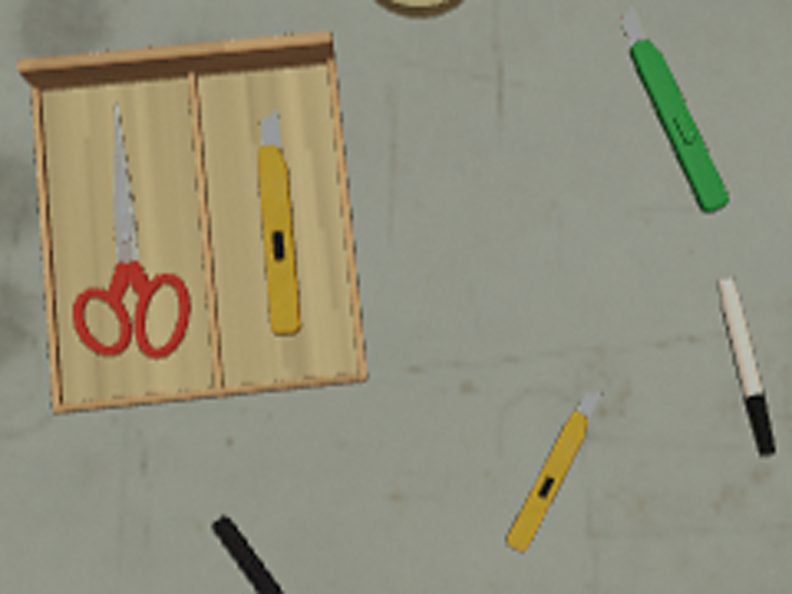

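The cutter lies straight in the lane, blade at crop (270,115) at the guard and butt at (285,330); the scissors and marker have not moved.

```bash
python3 -c "
from bench import arm
print(arm.finish_job())"
```

```text
the job is handed in; nothing more can be done
None
```

The box cutter is flat in the empty compartment, blade towards the guard board and within about 2 mm of where I aimed it; the scissors and marker look undisturbed, and I handed the job in at about 13.4 s, though no verdict came back.

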